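# Add the last slotted weight to the bonding press

## Task

A freshly glued model van is setting in the dead-weight press with two slotted weights already on its hanger; add the third weight of the same size from the wooden tray. Slide it in sideways under the knob until the stem sits fully home in its slot, then turn it so that its slot points well away from both slots below it and leave it lying flat on top of them, released. Work gently: do not shove or lift the hanger or press down on it, and leave the two weights already there and everything else as they are.

Things in the scene. Friction and masses are not known exactly. Their poses are not given: they have to be found in the camera images.
- press: Dead-weight bonding press, fixed: dark base 200 x 150 mm on levelling feet (its heights vary by 6 mm between starts), steel column 24 mm thick, 90 mm behind the stem, up to 225 mm above the origin; arm with guide bush; glued red model van under the hanger's foot. Origin: under the stem axis, 0 to 6 mm below the table top. x axis: from stem to column. Front and both sides are open.
- hanger: Weight hanger in the press: rod (free to lift 8 mm), pan 54 mm across, rigid stem 7 mm thick, black knob 20 mm across. Origin: on the stem axis at the pan's top, 148 mm above the press's origin; z up. Knob from 34 to 51 mm above the origin, so 14 mm are free for the third weight. It stands on wet glue: no push over about 15 N, no lifting.
- disc_new: The third weight, loose on the tray's floor: steel disc 50 mm across, 10 mm thick, about 135 g, with one radial slot 8.5 mm wide (0.8 mm chamfers at the mouth); fully home, disc and stem are concentric. Origin: centre of the underside. x axis: from the centre along the slot to its open mouth; z up.
- disc_new_slot (a point): Point on the third weight's rim at the middle of its slot's mouth, 25 mm from its centre, 5 mm above its underside.
- disc_lower: Lower weight on the hanger, lying loose on the pan, stem home in its slot; the same size and shape as the third weight. Origin: centre of the underside. x axis: from the centre along the slot to its open mouth; z up.
- disc_lower_slot (a point): Mouth of the lower weight's slot, as on the third weight. It points back and to the left of the column's direction (40 to 69 degrees).
- disc_upper: Upper weight on the hanger, lying loose on the lower one, same size and shape; its top is 20 mm above the pan. It bears no downward push over about 15 N and turns along if rubbed. Origin: centre of the underside. x axis: from the centre along the slot to its open mouth; z up.
- disc_upper_slot (a point): Mouth of the upper weight's slot. It points back and to the right of the column's direction (40 to 69 degrees).
- tray: Fixed shallow wooden tray 290 x 130 mm, rim 10 mm high, floor 5 mm above the table. Three discs lie along it about 90 mm apart in any order. Origin: centre of its underside, on the table; x along its length.
- disc_small: Smaller slotted weight on the tray, 34 mm across, 10 mm thick; not wanted. Origin: centre of its underside.
- disc_plain: Disc without a slot on the tray, 50 mm across, 10 mm thick, a 10 mm hole in the middle; not wanted. Origin: centre of its underside.
- paint_jar: Small paint jar, 38 mm across, 45 mm high. Origin: centre of its underside.
- glue_bottle: White glue bottle, 34 mm across, 85 mm high. Origin: centre of its underside.
- model_van: Blue model van, 105 x 34 x 42 mm, long along its y. Origin: centre of its underside.
- screwdriver: Screwdriver with a red handle, 150 mm, lying along its x.
- brush_cup: White cup, 60 mm across, 75 mm high. Origin: centre of its underside.
- needle_file: Needle file with a wooden handle, 155 mm, lying along its x.
Things that resemble listed ones, but are neither listed nor needed, are in the scene too. What is shaped like the disc_upper but black or purple is not meant.

How it is judged:
On the way, in this order (a step that is already met when the one before it is completed fails the run):
1. the third weight is lifted out of the tray (height (world z) of disc_new above 0.05 m), for 0.1 s.
2. the stem stands in its slot, the weight between the upper weight and the knob (horizontal distance between disc_new and hanger below 0.003 m and z of disc_new in the frame of hanger between 0.0185 and 0.027 m), for 0.2 s.
At the end, for the whole second after the job is handed in: the new weight lies flat and at rest on the upper weight, centred on the stem within 2.2 mm, its slot at least 79 degrees away from the slots of both weights below; those two are still centred within 3 mm and the hanger is down on the van (horizontal distance between disc_new and hanger below 0.0022 m and z of disc_new in the frame of hanger between 0.0185 and 0.0215 m and angle between disc_new's own z axis and vertical below 0.06 rad and x of disc_new_slot in the frame of disc_lower below 0.005 m and x of disc_new_slot in the frame of disc_upper below 0.005 m and horizontal distance between each of disc_lower, disc_upper and hanger below 0.003 m and distance of hanger from where it was at the start of the episode below 0.002 m and linear speed of disc_new below 0.01 m/s and angular speed of disc_new below 0.1 rad/s); the robot touches nothing.
It fails at once if the new weight or the robot itself is pushed against the hanger's stem, pan or knob with over 15 N (contact force between any of disc_new, the fingers, the arm and hanger above 15 N).
It fails at once if the new weight is pressed or dropped onto the upper weight with over 15 N (contact force between disc_new and disc_upper above 15 N).
It fails at once if the hanger is lifted off the van by over 3 mm (distance of hanger from where it was at the start of the episode above 0.003 m).
It fails at once if one of the two weights on the hanger is turned by over about 28 degrees or pulled off (distance of any of disc_lower_slot, disc_upper_slot from where it was at the start of the episode above 0.012 m).
It fails at once if another thing on the tray or bench is moved by over 30 mm (distance of any of disc_small, disc_plain, paint_jar, glue_bottle, model_van, screwdriver, brush_cup, needle_file from where it was at the start of the episode above 0.03 m).
It also fails if it takes over 67 s, if anything falls off the work surface, if the arm or the gripper's body presses on something with over 40 N, if the wrist force passes 120 N, or if a joint passes its speed limit or range.

## Robot

A 6-joint arm with a two-finger parallel gripper is mounted at the origin on the work surface. World frame = base frame: x ahead of the robot, y to its left, z up, the work surface at z = 0. Lengths are in m, angles in rad, forces in N, time in s.
With the tool pointing down it reaches from about 0.25 to 0.775 m from the base axis. Payload 4 kg.
Tool frame: the origin (TCP) lies at the very end of the fingers, on their centre line; the grasp point (between the pads) lies 19 mm behind it; z points along the fingers, y is the direction in which the jaws open and shut (so a half turn about z gives the same grasp; the last joint's range is limited). The gripper opens to 94 mm and grips with 3 to 60 N. Pads are 16 mm wide; open, the fingers measure 119 mm over their backs; the gripper's body (75 mm by 177 mm) begins 78 mm behind the grasp point.
Start: joints at [1.112, 0.087, 1.371, -0, 1.684, -0.103], TCP at [0.192, 0.516, 0.206] pointing down, gripper open.
Joint ranges: [-3.1, 3.1], [-0.76, 2.03], [0.27, 2.55], [-1.08, 4.22], [0.17, 2.65], [-2.57, 2.57]. Speed limits (rad/s): [2.79, 2.79, 3.14, 3.14, 3.14, 3.14].

## Interface

Orientations are given as [roll, pitch, yaw] about the fixed x, y, z axes, in that order (R = Rz(yaw) Ry(pitch) Rx(roll)).
In Python, from bench import robot, snapshot, calibration gives the robot as it stands. The module is installed in compiled form; this text tells all that it offers.
- The arm moves only by the tool servo_tool, never from a script. Its argument "series" is text: rows parted by semicolons, each of 5 numbers parted by spaces: the closure, from -1 (fully open) to 1 (shut), then the shift along the tool's x, y, z in cm, then the turn about the tool's z in rad. A call has 1 to 20 rows; each row is the pose to reach, as a shift and turn from the pose commanded when the call began, along the tool's axes at that moment; what a row does not reach only later rows make up. A row lasts 1/12 s, in which the tool goes at most 41.7 mm and 7.16 degrees, less where a joint would pass 70% of its speed; a pose out of reach is approached as far as the arm can. A call with a gripper value outside its range is refused whole. The fingers move at their own pace and stop on an object; the grip force is fixed at half the most. Time passes only in rows, so rows that repeat a pose let the fingers close. It gives the time, the measured TCP pose, the force and the opening at its end, in the units of the state.
- robot.get_obs(): the state, without advancing time (a new reading comes with each control period).
- snapshot(name): name is "side" or "top" or "wrist"; returns (picture, depth): 384x512x3 uint8, red, green, blue; 384x512 float32, m along the optical axis (not along the pixel's ray), 0 where there is no reading.
- calibration(name): a dict with "fx", "fy", "cx", "cy" (pixels), "k1" (the pictures are not rectified: a ray, as slopes to the right and down, at radius r is drawn at 1 + k1 r^2 times it, then the intrinsics apply), "rvec" (rotation vector, rad) and "tvec" (3), from world to camera coordinates, as OpenCV has them; the wrist camera has in their place "tool_from_camera" (4x4, takes a point from camera to tool coordinates, whose origin is the TCP and whose axes are the flange's). Camera axes: x right, y down, z forward; pixel columns grow to the right and rows downward; lengths in m; the calibration is good to about 2 mm. A picture is of the moment at which its call begins: read the wrist's pose just before it. calibration takes no time and is no camera call.
- robot.close_job(): hands the job in, once; it reports no verdict.
The state is a dict: "time": time; "joint_positions": joint angles; "qvel": joint speeds; "joint_torque": joint torques, N m; "tool_pos": TCP position; "ee_rot": TCP orientation; "wrist_force": force on the tool from outside, world axes, zero at the start; "wrist_torque": the same for the moment, N m; "width": finger opening in m.
Only numpy, scipy, OpenCV 4.12 (cv2) and the standard library are available. Lean on these libraries where they do the work, as an engineer would, in place of code of your own. Each camera call takes 0.05 s, during which the arm holds its last target. There are 200 camera calls.

## Working session

There is one attempt and no reset: what is moved stays moved. The work goes in short steps, Python scripts to look and compute and a tool call to move; the robot and the scene stay as the last step left them, time stands still between calls to the robot, and variables do not carry over. Pictures are saved under pics/ and viewed, about 8 in all and at most 12, crops included, and the job is handed in when it is done.

Besides the shell and the picture viewer there is one more tool, called as name(argument=value, ...), one argument or row to a line, values as JSON. servo_tool: Moves the arm, as the interface text tells. Its arguments: {"type":"object","properties":{"series":{"type":"string"}},"required":["series"]}

```bash
mkdir -p pics; cat > h.py <<'E'
import numpy as np,cv2
from bench import robot,snapshot,calibration
def save(n,im,s=1,crop=None):
    if crop: x0,y0,x1,y1=crop; im=im[y0:y1,x0:x1]
    cv2.imwrite('pics/'+n,cv2.resize(im[:,:,::-1],None,fx=s,fy=s,interpolation=cv2.INTER_CUBIC))
def R_obs(o):
    r,p,y=o['ee_rot']; c,s=np.cos,np.sin
    Rx=np.array([[1,0,0],[0,c(r),-s(r)],[0,s(r),c(r)]]);Ry=np.array([[c(p),0,s(p)],[0,1,0],[-s(p),0,c(p)]]);Rz=np.array([[c(y),-s(y),0],[s(y),c(y),0],[0,0,1]])
    return Rz@Ry@Rx
def cam(name,o=None):
    C=calibration(name)
    if 'rvec' in C:
        R=cv2.Rodrigues(np.array(C['rvec'],float))[0];t=np.array(C['tvec'],float).ravel()
        return C,R.T,-R.T@t
    T=np.array(C['tool_from_camera']);R=R_obs(o)
    return C,R@T[:3,:3],R@T[:3,3]+np.array(o['tool_pos'])
def rays(C,uv):
    d=np.array([(np.asarray(uv,float).reshape(-1,2)-[C['cx'],C['cy']])/[C['fx'],C['fy']]])[0]
    p=d.copy()
    for _ in range(20): p=d/(1+C['k1']*(p**2).sum(1,keepdims=True))
    return np.c_[p,np.ones(len(p))]
def onplane(cm,uv,z):
    C,R,t=cm; d=rays(C,uv)@R.T
    return t+d*((z-t[2])/d[:,2])[:,None]
def withdepth(cm,uv,dep):
    C,R,t=cm; uv=np.asarray(uv).reshape(-1,2)
    z=dep[uv[:,1].astype(int),uv[:,0].astype(int)]
    return t+(rays(C,uv)*z[:,None])@R.T
def proj(cm,P):
    C,R,t=cm; q=(np.asarray(P).reshape(-1,3)-t)@R; p=q[:,:2]/q[:,2:]
    p=p*(1+C['k1']*(p**2).sum(1,keepdims=True)); return p*[C['fx'],C['fy']]+[C['cx'],C['cy']]
E
python3 - <<'E'
from h import *
o=robot.get_obs();print(o)
ims=[]
for n in ('top','side','wrist'):
    im,d=snapshot(n);np.savez('/tmp/%s0.npz'%n,im=im,d=d);save(n+'0.png',im,1.5)
    c=cam(n,o);print(n,c[2],c[1][:,2],calibration(n)['fx'])
E
```

```text
{'time': 0.0, 'joint_positions': array([ 1.11186237e+00,  8.79538217e-02,  1.37224636e+00, -1.63772869e-05,
        1.68359279e+00, -1.03091212e-01]), 'qvel': array([-0.00194832, -0.00018141, -0.0004732 , -0.00053019,  0.00050055,
        0.00067984]), 'joint_torque': array([-1.72767908e-03, -3.40181637e+01, -3.02429688e+01,  7.16869463e-02,
        3.30324692e-02, -1.51210570e-04]), 'tool_pos': array([0.1913704 , 0.5150485 , 0.20430883]), 'ee_rot': array([-3.13940234e+00, -2.10240956e-04,  2.78574785e+00]), 'wrist_force': array([-0.79844908,  0.5901287 , -0.01694161]), 'wrist_torque': array([-0.03782117,  0.00402729,  0.00958563]), 'width': 0.09344614745774103}
top [ 0.33826377 -0.01401046  1.33389077] [ 0.18060446 -0.00683363 -0.98353207] 435.3738122440858
side [ 0.19781344 -0.68997021  1.01064702] [ 0.30083304  0.57324001 -0.76216493] 419.38846805878234
wrist [0.12755807 0.5390334  0.3834967 ] [ 0.22323292 -0.08596837 -0.97096679] 309.1617125452868
```

View pics/top0.png

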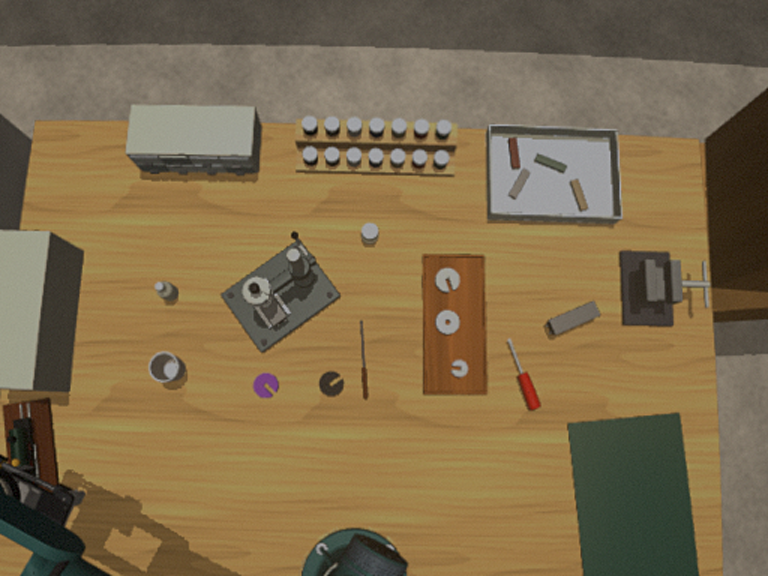

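View pics/side0.png

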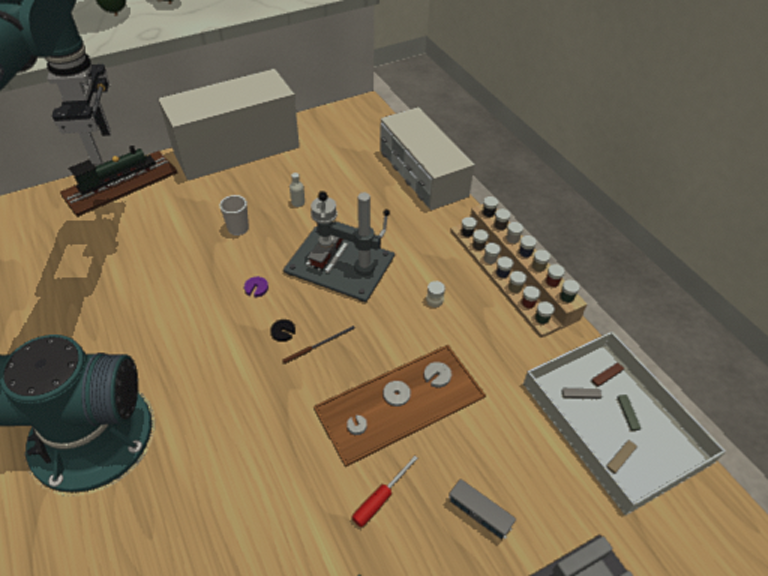

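Top view: press hanger knob at about (255,289), column at (298,258). Tray candidates are the large slotted disc (448,280), the plain disc with a hole (447,322) and the small slotted disc (459,368). The large slotted one fits disc_new. The purple (266,385) and black (331,383) discs are decoys. I'll measure and take one confirming crop.

```bash
python3 - <<'E'
from h import *
for n in ('top','side'):
    z=np.load('/tmp/%s0.npz'%n);im,d=z['im'],z['d'];c=cam(n)
    pts={'top':[(298,188),(300,216),(306,246),(170,192),(198,172)],'side':[(291,249),(264,262),(238,283),(215,131),(243,132),(215,141)]}[n]
    for p in pts: print(n,p,withdepth(c,[p],d)[0].round(4))
    # column/knob by depth in region
    P=None
    if n=='top':
        v,u=np.mgrid[150:240,140:235];uv=np.c_[u.ravel(),v.ravel()];W=withdepth(c,uv,d)
        for lo,hi in ((.175,.21),(.212,.235)):
            m=(W[:,2]>lo)&(W[:,2]<hi);print(lo,m.sum(),W[m].mean(0).round(4),W[m].min(0).round(3),W[m].max(0).round(3))
            
        dark=[(147,197),(193,161),(226,196),(175,233)]
        print(onplane(c,dark,.02).round(3))
    # silver disc masks in tray
    g=cv2.cvtColor(im,cv2.COLOR_RGB2HSV);m=((g[...,1]<60)&(g[...,2]>110)).astype(np.uint8)
    k,l,s,ce=cv2.connectedComponentsWithStats(m)
    for i in range(1,k):
        if 60<s[i,4]<900:
            w=onplane(c,[ce[i]],.015)[0]
            if abs(w[1]+.2)<.2 and .3<w[0]<.75: print(n,ce[i].round(1),s[i,4],w.round(4))
a=np.load('/tmp/top0.npz')['im'];b=np.load('/tmp/side0.npz')['im']
A=cv2.resize(a[160:270,275:330],None,fx=5,fy=5,interpolation=2);B=cv2.resize(a[150:240,140:235],None,fx=5,fy=5,interpolation=2)
o=np.zeros((600,800,3),np.uint8);o[:550,:275]=A;o[:450,285:760]=B;save('crop1.png',o)
E
```

```text
top (298, 188) [ 0.6012 -0.178   0.0015]
top (300, 216) [ 0.5108 -0.1823  0.0203]
top (306, 246) [ 0.4209 -0.2029  0.008 ]
top (170, 192) [0.5419 0.1862 0.1981]
top (198, 172) [0.5937 0.112  0.2186]
0.175 71 [0.5613 0.1617 0.1936] [0.535 0.108 0.176] [0.599 0.201 0.208]
0.212 67 [0.5986 0.1196 0.2208] [0.588 0.109 0.214] [0.609 0.131 0.226]
[[0.556 0.288 0.02 ]
 [0.674 0.152 0.02 ]
 [0.566 0.045 0.02 ]
 [0.448 0.195 0.02 ]]
top [246.1 153.5] 95 [ 0.7042 -0.0129  0.015 ]
top [297.6 185.7] 175 [ 0.6058 -0.175   0.015 ]
top [297.9 214.4] 188 [ 0.5163 -0.1767  0.015 ]
top [306.3 245.2] 83 [ 0.4229 -0.2027  0.015 ]
side (291, 249) [ 0.6073 -0.1704  0.0035]
side (264, 262) [ 0.5195 -0.1715  0.0013]
side (238, 283) [ 0.4234 -0.2035  0.0156]
side (215, 131) [0.5439 0.1852 0.1911]
side (243, 132) [0.5995 0.1127 0.2218]
side (215, 141) [0.5401 0.1815 0.1562]
side [291.9 248.3] 187 [ 0.6062 -0.1754  0.015 ]
side [264.2 261.2] 206 [ 0.5168 -0.1765  0.015 ]
side [237.9 282.6] 93 [ 0.4239 -0.2019  0.015 ]
side [267.8 314.1] 66 [ 0.4514 -0.3148  0.015 ]
```

View pics/crop1.png

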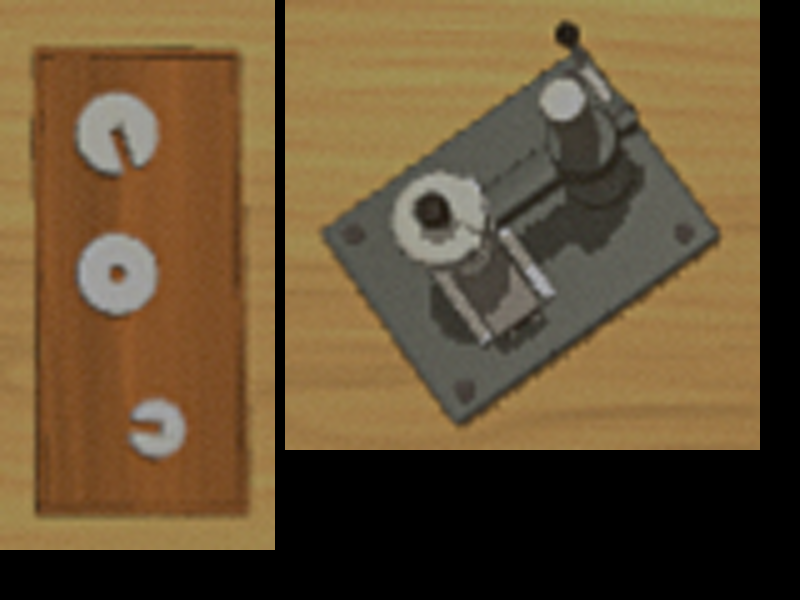

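Confirmed: the disc at crop (118,132) is large with a slot pointing towards the robot. The one below it has only a hole, and the third is smaller. In the right crop the hanger knob is at crop (433,210) and the column is up and to the right of it.

The column direction is about −50°. My plan is to pick with the jaws across the slot, slide in from the press's right moving at +40°, then turn the slot to about 130° (front).

```bash
cat > go.py <<'E'
import sys
from h import *
# usage: go.py x y z yaw_deg -> shift cm along tool axes, turn rad
def delta(x,y,z,yawd,o=None):
    o=o or robot.get_obs();R=R_obs(o)
    d=R.T@(np.array([x,y,z])-o['tool_pos'])*100
    t=-(np.radians(yawd)-o['ee_rot'][2]);t=(t+np.pi)%(2*np.pi)-np.pi
    return d.round(2),round(t,3)
if __name__=='__main__':
    print(delta(*map(float,sys.argv[1:5])),robot.get_obs()['joint_positions'].round(2))
E
python3 go.py .606 -.175 .12 192; python3 go.py .606 -.175 .30 192
```

```text
(array([-62.9 , -50.24,   8.53]), np.float64(-0.565)) [ 1.11  0.09  1.37 -0.    1.68 -0.1 ]
(array([-62.9 , -50.27,  -9.47]), np.float64(-0.565)) [ 1.11  0.09  1.37 -0.    1.68 -0.1 ]
```

servo_tool(
  series="-1 0 0 -9 0; -1 0 0 -9 0; -1 0 0 -9 0; -1 -62.9 -50.25 -9 -0.565; -1 -62.9 -50.25 -9 -0.565; -1 -62.9 -50.25 -9 -0.565; -1 -62.9 -50.25 -9 -0.565; -1 -62.9 -50.25 -9 -0.565; -1 -62.9 -50.25 -9 -0.565; -1 -62.9 -50.25 -9 -0.565; -1 -62.9 -50.25 -9 -0.565; -1 -62.9 -50.25 -9 -0.565; -1 -62.9 -50.25 -9 -0.565; -1 -62.9 -50.25 -9 -0.565; -1 -62.9 -50.25 -9 -0.565; -1 -62.9 -50.25 -9 -0.565; -1 -62.9 -50.25 -9 -0.565; -1 -62.9 -50.25 -9 -0.565; -1 -62.9 -50.25 -9 -0.565; -1 -62.9 -50.25 -9 -0.565",
)

```text
time: 1.82
tool_pos: [0.5488, -0.0798, 0.2954]
ee_rot: [3.141, 0.0, -2.933]
wrist_force: [1.6, 0.4, 0.0]
width: 0.0944
```

```bash
python3 go.py .606 -.175 .12 192
```

```text
(array([ -3.62, -10.5 ,  17.54]), np.float64(-0.001)) [-0.25  0.1   1.18  0.    1.86 -2.03]
```

servo_tool(
  series="-0.3 -3.6 -10 0 0; -0.3 -3.6 -10 0 0; -0.3 -3.6 -10 0 0; -0.3 -3.6 -10 17 0; -0.3 -3.6 -10 17 0; -0.3 -3.6 -10 17 0; -0.3 -3.6 -10 17 0; -0.3 -3.6 -10 17 0; -0.3 -3.6 -10 17 0; -0.3 -3.6 -10 17 0",
)

```text
time: 2.65
tool_pos: [0.6054, -0.1685, 0.1279]
ee_rot: [-3.14, 0.003, -2.932]
wrist_force: [0.3, -0.8, 0.9]
width: 0.0611
```

```bash
cat > disc.py <<'E'
from h import *
o=robot.get_obs();im,d=snapshot('wrist');c=cam('wrist',o);np.savez('/tmp/w1.npz',im=im,d=d)
g=cv2.cvtColor(im,cv2.COLOR_RGB2HSV);m=((g[...,1]<60)&(g[...,2]>100)).astype(np.uint8)
e=proj(c,[.606,-.175,.015])[0];print('exp',e,o['tool_pos'],o['ee_rot'],o['width'])
k,l,s,ce=cv2.connectedComponentsWithStats(m)
for i in range(1,k):
    if s[i,4]>200: print(ce[i].round(0),s[i])
i=min([i for i in range(1,k) if s[i,4]>400],key=lambda i:np.hypot(*(ce[i]-e)))
cs=max(cv2.findContours((l==i).astype(np.uint8),0,1)[0],key=len)[:,0]
P=onplane(c,cs,.015)[:,:2]
h=cv2.convexHull(P.astype(np.float32)*1000)[:,0]
from scipy.optimize import least_squares
r=least_squares(lambda q:np.hypot(*(h-q[:2]).T)-q[2],[*h.mean(0),25],loss='soft_l1',f_scale=.5);print('circle mm',r.x.round(2))
q=P*1000-r.x[:2];rad=np.hypot(*q.T);n=q[rad<r.x[2]*.85]
a=np.degrees(np.arctan2(*n.mean(0)[::-1]));print('slot dir',a.round(1),len(n),rad.min())
x,y=ce[i].astype(int);save('w1.png',im,1.5)
E
python3 disc.py
```

```text
exp [246.48264202 182.61815459] [ 0.60535133 -0.1684658   0.12790948] [-3.13986288e+00  2.79194032e-03 -2.93232835e+00] 0.061143459848716886
[ 7. 26.] [  0   0  21  48 659]
[265.  88.] [ 238   61   55   56 2277]
[247. 183.] [ 221  156   52   51 1810]
[ 17. 263.] [  4 252  34  26 336]
circle mm [ 604.94 -175.37   24.99]
slot dir -161.3 56 3.5014524071966884
```

View pics/w1.png

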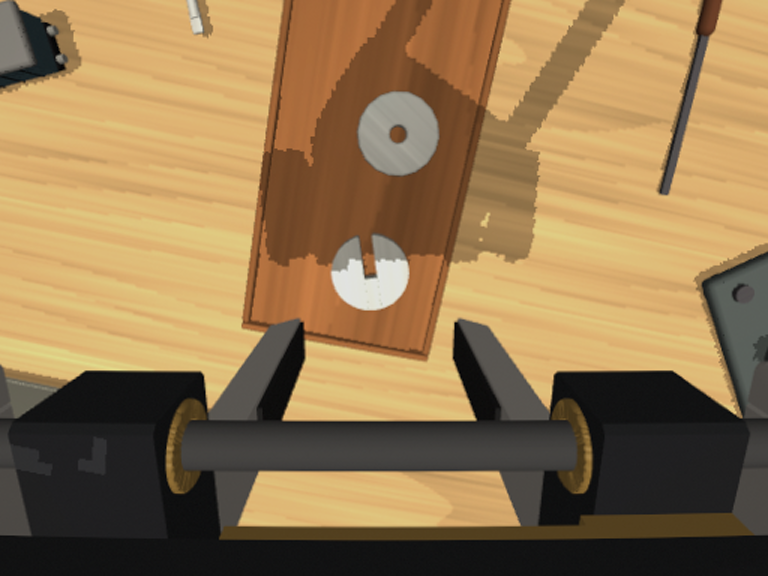

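```bash
python3 go.py .605 -.1754 .04 198.7
```

```text
(array([ 0.32, -0.58,  8.98]), np.float64(-0.117)) [-0.36  0.28  1.29  0.    1.56 -2.14]
```

Wrist view: disc_new at (370,272) with its mouth at (366,238), plain disc at (398,133), right tray rim near (450,272), about 50 mm from the disc's centre. With the gap at 61 mm, the finger backs clear the rim.

servo_tool(
  series="-0.3 0.32 -0.58 4 -0.117; -0.3 0.32 -0.58 8 -0.117; -0.3 0.32 -0.58 9 -0.117; -0.3 0.32 -0.58 9 -0.117; -0.3 0.32 -0.58 9 -0.117; -0.3 0.32 -0.58 9 -0.117",
)

```text
time: 3.2
tool_pos: [0.6049, -0.1753, 0.0398]
ee_rot: [-3.137, 0.005, -2.815]
wrist_force: [0.6, -0.0, 0.4]
width: 0.0607
```

```bash
python3 go.py .605 -.1754 .008 198.7
```

```text
(array([ 0.01, -0.  ,  3.18]), np.float64(-0.0)) [-0.37  0.34  1.4   0.    1.39 -2.27]
```

servo_tool(
  series="-0.3 0 0 1.6 0; -0.3 0 0 3.1 0; -0.3 0 0 3.15 0; -0.3 0 0 3.15 0; 0.3 0 0 3.15 0; 0.3 0 0 3.15 0; 0.3 0 0 3.15 0; 0.3 0 0 3.15 0; 0.3 0 0 3.15 0; 0.3 0 0 3.15 0",
)

```text
time: 4.03
tool_pos: [0.6032, -0.1747, 0.0058]
ee_rot: [-3.14, 0.002, -2.815]
wrist_force: [-0.7, 0.5, 5.0]
width: 0.0494
```

servo_tool(
  series="-0.3 0 0 0 0; -0.3 0 0 0 0; -0.3 0 0 -0.25 0; -0.3 0 0 -0.25 0; 0.3 0 0 -0.25 0; 0.3 0 0 -0.25 0; 0.3 0 0 -0.25 0; 0.3 0 0 -0.25 0; 0.3 0 0 -0.25 0; 0.3 0 0 -2 0; 0.3 0 0 -6 0; 0.3 0 0 -10 0; 0.3 0 0 -14 0; 0.3 0 0 -18 0; 0.3 0 0 -22 0; 0.3 0 0 -26 0; 0.3 0 0 -26 0; 0.3 0 0 -26 0",
)

```text
time: 5.53
tool_pos: [0.6034, -0.1748, 0.2679]
ee_rot: [-3.137, 0.006, -2.815]
wrist_force: [-0.8, 0.6, -1.7]
width: 0.0496
```

```bash
python3 go.py .40 .06 .27 40
```

```text
(array([11.74, 28.76, -0.41]), np.float64(2.77)) [-0.37  0.26  1.05  0.    1.82 -2.27]
```

```bash
python3 go.py .459 .115 .28 40
```

```text
(array([ 4.38, 32.07, -1.38]), np.float64(2.77)) [-0.37  0.26  1.05  0.    1.82 -2.27]
```

servo_tool(
  series="0.3 4.38 32.07 -1.4 2.77; 0.3 4.38 32.07 -1.4 2.77; 0.3 4.38 32.07 -1.4 2.77; 0.3 4.38 32.07 -1.4 2.77; 0.3 4.38 32.07 -1.4 2.77; 0.3 4.38 32.07 -1.4 2.77; 0.3 4.38 32.07 -1.4 2.77; 0.3 4.38 32.07 -1.4 2.77; 0.3 4.38 32.07 -1.4 2.77; 0.3 4.38 32.07 -1.4 2.77; 0.3 4.38 32.07 -1.4 2.77; 0.3 4.38 32.07 -1.4 2.77; 0.3 4.38 32.07 -1.4 2.77; 0.3 4.38 32.07 -1.4 2.77; 0.3 4.38 32.07 -1.4 2.77; 0.3 4.38 32.07 -1.4 2.77; 0.3 4.38 32.07 -1.4 2.77; 0.3 4.38 32.07 -1.4 2.77; 0.3 4.38 32.07 -1.4 2.77; 0.3 4.38 32.07 -1.4 2.77",
)

```text
time: 7.2
tool_pos: [0.4568, 0.1153, 0.2747]
ee_rot: [-3.137, 0.004, 1.005]
wrist_force: [-0.7, -0.2, -2.2]
width: 0.0489
```

```bash
python3 go.py .459 .115 .28 40
```

```text
(array([ 0.1 ,  0.2 , -0.53]), np.float64(0.306)) [ 0.13 -0.09  1.41  0.    1.83  0.69]
```

servo_tool(
  series="0.3 0.1 0.1 -0.4 0.28; 0.3 0.1 0.1 -0.4 0.28; 0.3 0.1 0.1 -0.4 0.28; 0.3 0.1 0.1 -0.4 0.28; 0.3 0.1 0.1 -0.4 0.28",
)

```text
time: 7.62
tool_pos: [0.4585, 0.1156, 0.2796]
ee_rot: [-3.139, 0.004, 0.732]
wrist_force: [0.0, 0.1, -1.2]
width: 0.0492
```

```bash
python3 - <<'E'
from h import *
o=robot.get_obs();im,d=snapshot('wrist');np.savez('/tmp/w2.npz',im=im,d=d,o=o);save('w2.png',im,1.5)
print(o['tool_pos'],o['ee_rot'],o['joint_positions'].round(2),proj(cam('wrist',o),[[.543,.186,.197],[.543,.186,.167],[.599,.1196,.22],np.array(o['tool_pos'])]))
E
```

```text
[0.45846379 0.11561035 0.27957582] [-3.13899691  0.00355147  0.73193489] [ 0.13 -0.08  1.4   0.    1.83  0.97] [[256.4227122   58.21527607]
 [256.04448451  63.70190171]
 [376.45947424  57.44844288]
 [250.84623897 226.79282714]]
```

View pics/w2.png

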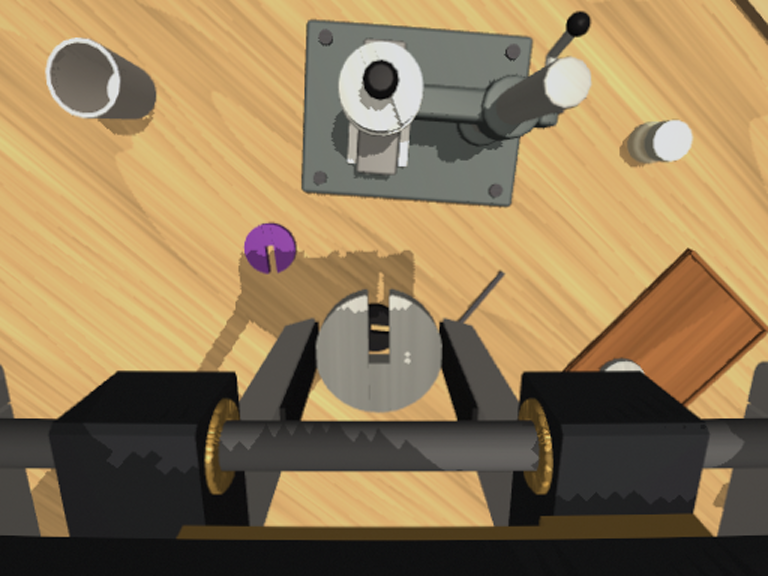

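Wrist view: the held disc is centred between the pads at (379,350), with its slot pointing straight up the image along tool +x. The knob is at (380,79) on the upper weight's top face (381,85), and the column top is at (567,82). Next I'll measure the knob, the weight's top face and the held disc.

```bash
cat > meas.py <<'E'
from h import *
import sys
from scipy.optimize import least_squares
def fitc(P,r0):
    h=cv2.convexHull((P*1000).astype(np.float32))[:,0]
    r=least_squares(lambda q:np.hypot(*(h-q[:2]).T)-q[2],[*h.mean(0),r0],loss='soft_l1',f_scale=.5);return r.x
def measure(im,d,o,zoff=None):
    c=cam('wrist',o);R,tp=R_obs(o),np.array(o['tool_pos'])
    v,u=np.mgrid[0:384,0:512];uv=np.c_[u.ravel(),v.ravel()]
    W=withdepth(c,uv,d).reshape(384,512,3);T=(W-tp)@R   # tool coords
    g=cv2.cvtColor(im,cv2.COLOR_RGB2HSV);bright=(g[...,1]<60)&(g[...,2]>95);dark=(g[...,2]<70)
    ok=d>0
    S=np.array([.543,.186]);near=np.hypot(*(W[...,:2]-S).transpose(2,0,1))
    # heights
    kn=ok&dark&(near<.009+.006)&(W[...,2]>.18)&(W[...,2]<.21)
    ut=ok&bright&(near<.03)&(W[...,2]>.15)&(W[...,2]<.18)
    zk,zu=np.median(W[kn][:,2]),np.median(W[ut][:,2]);print('knob top z %.4f n%d  upper top z %.4f n%d'%(zk,kn.sum(),zu,ut.sum()))
    def comp(m,px):
        k,l,s,ce=cv2.connectedComponentsWithStats(m.astype(np.uint8));i=1+np.argmax(s[1:,4]);return max(cv2.findContours((l==i).astype(np.uint8),0,1)[0],key=len)[:,0]
    for n,m,z,r in (('knob',kn,zk,10),('upper',ut,zu,25)):
        q=fitc(onplane(c,comp(m,0),z)[:,:2],r);w=np.r_[q[:2]/1000,z];print(n,'world mm',q.round(2),'tool mm',((w-tp)@R*1000).round(2))
    hd=ok&bright&(np.hypot(T[...,0],T[...,1])<.032)&(abs(T[...,2]+.008)<.008)
    zh=np.median(W[hd][:,2]);cs=comp(hd,0);P=onplane(c,cs,zh)[:,:2];q=fitc(P,25)
    w=np.r_[q[:2]/1000,zh];print('held top z %.4f'%zh,q.round(2),'tool mm',((w-tp)@R*1000).round(2))
    qq=P*1000-q[:2];rad=np.hypot(*qq.T);s=qq[rad<q[2]*.85].mean(0);print('slot dir',np.degrees(np.arctan2(s[1],s[0])).round(1),'yaw',np.degrees(o['ee_rot'][2]).round(1))
if __name__=='__main__':
    o=robot.get_obs();im,d=snapshot('wrist');np.savez('/tmp/w.npz',im=im,d=d,o=o)
    print(o['tool_pos'].round(4),o['width']);measure(im,d,o)
E
python3 - <<'E'
from meas import *
z=np.load('/tmp/w2.npz',allow_pickle=True);measure(z['im'],z['d'],z['o'].item())
E
```

```text
knob top z 0.1950 n408  upper top z 0.1648 n2117
knob world mm [544.58 190.68   9.23] tool mm [114.53   1.93  84.21]
upper world mm [545.4  190.87  24.92] tool mm [115.37   2.41 114.36]
held top z 0.2891 [457.58 113.72  24.93] tool mm [-1.96  0.79 -9.57]
slot dir 41.1 yaw 41.9
```

servo_tool(
  series="0.3 5.2 0.14 0 0; 0.3 5.2 0.14 0 0; 0.3 5.2 0.14 4 0; 0.3 5.2 0.14 8 0; 0.3 5.2 0.14 11 0; 0.3 5.2 0.14 11 0; 0.3 5.2 0.14 11 0; 0.3 5.2 0.14 11 0",
)

```text
time: 8.33
tool_pos: [0.5001, 0.1496, 0.1741]
ee_rot: [3.14, -0.003, 0.731]
wrist_force: [-0.7, 0.5, -1.5]
width: 0.0492
```

```bash
python3 meas.py; python3 - <<'E'
from h import *
z=np.load('/tmp/w.npz',allow_pickle=True);save('w3.png',z['im'],1.5)
E
```

```text
[0.5001 0.1496 0.1741] 0.04921270641908281
knob top z 0.1952 n860  upper top z 0.1649 n4342
knob world mm [545.55 191.66   9.08] tool mm [ 62.01  -0.95 -20.9 ]
upper world mm [545.51 191.2   24.88] tool mm [61.59 -0.68  9.4 ]
held top z 0.1837 [499.22 147.7   24.94] tool mm [-1.86  0.83 -9.53]
slot dir 42.4 yaw 41.9
```

View pics/w3.png

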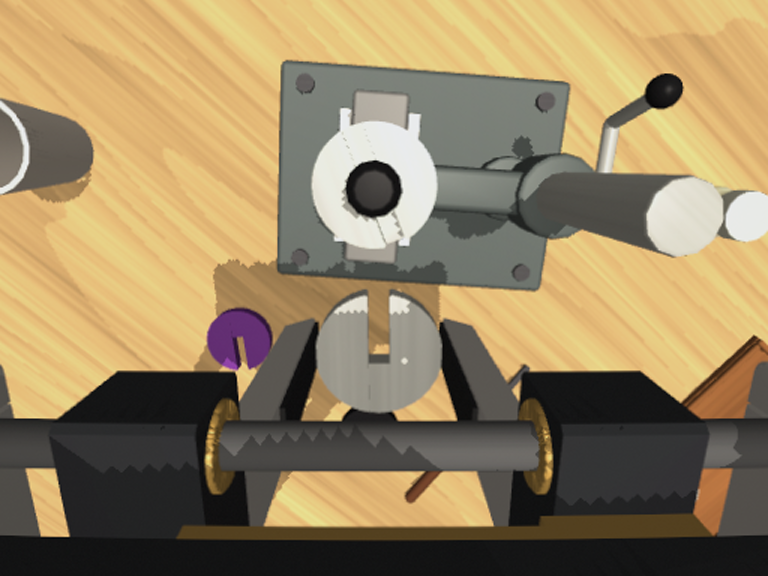

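Wrist view: knob (374,188), upper weight (375,185) with its slot running down-right to about (395,235), which is about −116° in the world frame. Held disc is at (379,351) with its slot up. I'll set the height and sideways offset, then check the held disc's tilt before sliding under the knob.

servo_tool(
  series="0.3 0 -0.17 0.3 0; 0.3 0 -0.17 0.68 0; 0.3 0 -0.17 0.68 0; 0.3 0 -0.17 0.68 0; 0.3 0 -0.17 0.68 0",
)

```text
time: 8.8
tool_pos: [0.498, 0.1506, 0.1656]
ee_rot: [3.141, -0.001, 0.731]
wrist_force: [-0.3, 0.0, -1.5]
width: 0.0488
```

```bash
cat >> meas.py <<'E'
    # plane tilts (slope along tool x, y) of held disc and upper weight
    c=cam('wrist',o);R,tp=R_obs(o),np.array(o['tool_pos']);v,u=np.mgrid[0:384,0:512];W=withdepth(c,np.c_[u.ravel(),v.ravel()],d).reshape(384,512,3);T=(W-tp)@R
    g=cv2.cvtColor(im,cv2.COLOR_RGB2HSV);b=(g[...,1]<60)&(g[...,2]>95)&(d>0)
    for n,x,lo,hi in (('held',-.002,-.016,-.002),('upper',None,.0,.02)):
        if x is None: m=b&(np.hypot(W[...,0]-.5455,W[...,1]-.1914)<.022)&(W[...,2]>.16)&(W[...,2]<.17)
        else: m=b&(np.hypot(T[...,0]-x,T[...,1])<.021)&(T[...,2]>lo)&(T[...,2]<hi)
        A=np.c_[T[m][:,:2],np.ones(m.sum())];s=np.linalg.lstsq(A,T[m][:,2],rcond=None)[0];print(n,'slopes',s.round(4),m.sum(),'sd',np.std(A@s-T[m][:,2]).round(5))
E
python3 meas.py
```

```text
[0.498  0.1506 0.1656] 0.04880882998697816
knob top z 0.1951 n946  upper top z 0.1649 n4757
knob world mm [545.53 191.66   9.07] tool mm [ 62.84   1.2  -29.48]
upper world mm [545.48 191.22  24.9 ] tool mm [62.49  1.49  0.74]
held top z 0.1751 [497.09 148.79  24.98] tool mm [-1.86  0.79 -9.53]
slot dir 42.0 yaw 41.9
held slopes [ 0.0007  0.001  -0.0095] 3145 sd 0.00062
upper slopes [ 0.0024 -0.0011  0.0005] 3237 sd 0.00067
```

servo_tool(
  series="0.3 0 0.05 -0.18 0; 0.3 0 0.05 -0.18 0; 0.3 0 0.05 -0.18 0; 0.3 0 0.05 -0.18 0",
)

```text
time: 9.18
tool_pos: [0.4982, 0.1502, 0.1671]
ee_rot: [3.142, -0.0, 0.731]
wrist_force: [0.6, -0.6, -2.1]
width: 0.049
```

```bash
python3 meas.py
```

```text
[0.4982 0.1502 0.1671] 0.048979858674987095
knob top z 0.1951 n933  upper top z 0.1649 n4682
knob world mm [545.45 191.65   9.08] tool mm [ 62.83   0.7  -28.  ]
upper world mm [545.49 191.27  24.87] tool mm [62.61  1.01  2.23]
held top z 0.1766 [497.31 148.39  24.95] tool mm [-1.89  0.79 -9.54]
slot dir 42.0 yaw 41.9
held slopes [ 0.0016  0.001  -0.0095] 3132 sd 0.00064
upper slopes [ 0.0021 -0.0017  0.0021] 3177 sd 0.00067
```

servo_tool(
  series="0.3 0.8 0 0 0; 0.3 1.6 0 0 0; 0.3 2.2 0 0 0; 0.3 2.7 0 0 0; 0.3 3.0 0 0 0; 0.3 3.0 0 0 0; 0.3 3.0 0 0 0",
)

```text
time: 9.82
tool_pos: [0.5205, 0.1704, 0.1668]
ee_rot: [-3.141, 0.0, 0.731]
wrist_force: [0.1, 0.1, -1.5]
width: 0.0491
```

```bash
python3 meas.py; python3 - <<'E'
from h import *
z=np.load('/tmp/w.npz',allow_pickle=True);save('w4.png',z['im'],3,(150,110,360,290))
E
```

```text
[0.5205 0.1704 0.1668] 0.04913024914844369
knob top z 0.1954 n1016  upper top z 0.1654 n5423
knob world mm [546.53 192.38   9.21] tool mm [ 34.02   0.97 -28.61]
upper world mm [545.49 191.16  24.83] tool mm [32.44  1.19  1.44]
held top z 0.1763 [519.62 168.51  24.94] tool mm [-1.94  0.78 -9.53]
slot dir 41.9 yaw 41.9
held slopes [ 0.0046  0.001  -0.0095] 3159 sd 0.00063
upper slopes [ 0.0024 -0.0023  0.0017] 2727 sd 0.00063
```

View pics/w4.png

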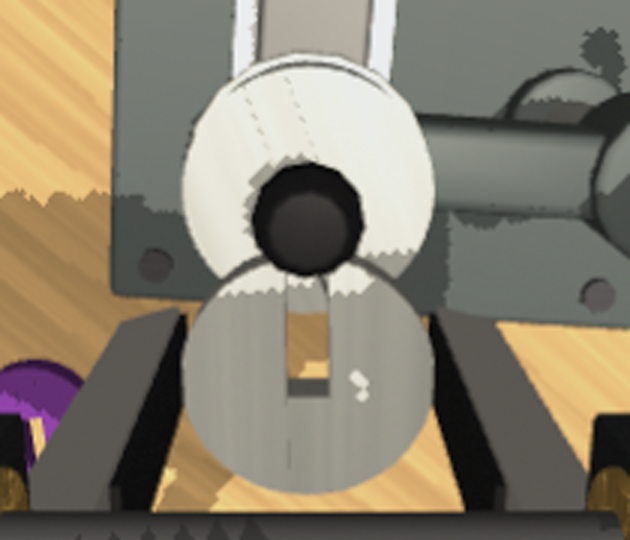

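The crop shows the slot (centre x≈308) in line with the knob (x≈307), and the disc's edge is already under the knob and over the upper weight. Sliding on slowly.

servo_tool(
  series="0.3 0.3 0.02 0 0; 0.3 0.6 0.03 0 0; 0.3 0.9 0.03 0 0; 0.3 1.2 0.03 0 0; 0.3 1.5 0.03 0 0; 0.3 1.5 0.03 0 0; 0.3 1.5 0.03 0 0",
)

```text
time: 10.45
tool_pos: [0.5319, 0.1802, 0.1669]
ee_rot: [-3.141, 0.0, 0.731]
wrist_force: [-0.5, -0.2, -1.1]
width: 0.0489
```

```bash
python3 meas.py;python3 -c "
from h import *
print(robot.get_obs()['wrist_force'],robot.get_obs()['wrist_torque'])"
```

```text
[0.5319 0.1802 0.1669] 0.04894528006271367
knob top z 0.1953 n979  upper top z 0.1752 n5832
knob world mm [547.04 192.82   9.37] tool mm [ 19.7    0.65 -28.38]
upper world mm [542.34 186.41  30.21] tool mm [11.92  2.29 -8.31]
held top z 0.1764 [531.11 178.33  25.01] tool mm [-1.83  0.8  -9.52]
slot dir 41.9 yaw 41.9
held slopes [ 0.0001  0.0027 -0.0095] 2719 sd 0.00062
upper slopes [ 0.0039 -0.0027  0.0018] 2012 sd 0.00068
[ 0.26737567  0.06372652 -1.86603351] [-0.0452691   0.11411416  0.01629114]
```

servo_tool(
  series="0.3 0.3 0 0 0; 0.3 0.6 0 0 0; 0.3 0.9 0 0 0; 0.3 1.2 0 0 0; 0.3 1.5 0 0 0; 0.3 1.7 0 0 0; 0.3 1.7 0 0 0; 0.3 1.7 0 0 0",
)

```text
time: 11.17
tool_pos: [0.5446, 0.1915, 0.1669]
ee_rot: [-3.141, 0.0, 0.731]
wrist_force: [-0.4, -0.6, -1.7]
width: 0.0491
```

```bash
python3 meas.py; python3 - <<'E'
from h import *
z=np.load('/tmp/w.npz',allow_pickle=True);save('w5.png',z['im'],3,(150,110,360,290))
print(robot.get_obs()['wrist_force'])
E
```

```text
[0.5446 0.1915 0.1669] 0.04907054431352452
knob top z 0.1954 n934  upper top z 0.1762 n4679
knob world mm [547.74 193.6    9.73] tool mm [  3.79   0.53 -28.48]
upper world mm [545.11 191.13  26.54] tool mm [ 0.19  0.61 -9.33]
held top z 0.1764 [543.73 189.63  25.01] tool mm [-1.84  0.81 -9.51]
slot dir 44.4 yaw 41.9
held slopes [ 0.0034  0.0008 -0.0095] 2364 sd 0.00061
upper slopes [-0.0082  0.0192  0.002 ] 438 sd 0.00065
[ 0.62104707  0.2134728  -0.96785522]
```

View pics/w5.png

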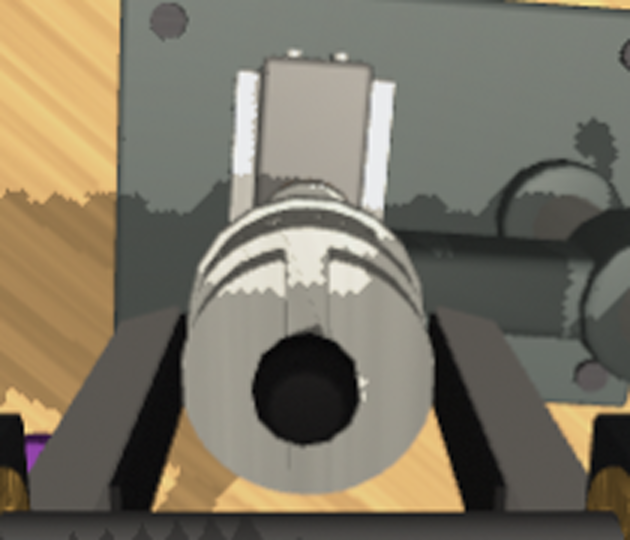

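Knob sits over the disc at crop (306,388), disc centre about (308,368), and the stem is about 2–2.5 mm short of home. Creeping in while watching the force.

servo_tool(
  series="0.3 0.05 0 0 0; 0.3 0.1 0 0 0; 0.3 0.15 0 0 0; 0.3 0.15 0 0 0; 0.3 0.15 0 0 0",
)

```text
time: 11.63
tool_pos: [0.5456, 0.1924, 0.167]
ee_rot: [-3.142, -0.0, 0.731]
wrist_force: [0.1, -0.7, -2.1]
width: 0.0492
```

servo_tool(
  series="0.3 0.03 0 0 0; 0.3 0.06 0 0 0; 0.3 0.06 0 0 0; 0.3 0.06 0 0 0",
)

```text
time: 11.97
tool_pos: [0.5461, 0.1928, 0.167]
ee_rot: [-3.142, -0.0, 0.731]
wrist_force: [-0.3, 0.7, -2.0]
width: 0.0492
```

```bash
python3 meas.py|head -5; python3 - <<'E'
from h import *
for i in range(3):
    o=robot.get_obs();print((R_obs(o).T@o['wrist_force']).round(2),o['tool_pos'].round(4));snapshot('top')
E
```

```text
[0.5461 0.1928 0.167 ] 0.049233604007908695
knob top z 0.1953 n913  upper top z 0.1764 n4415
knob world mm [547.74 193.59   9.73] tool mm [  1.75   0.52 -28.31]
upper world mm [546.28 191.95  26.  ] tool mm [-0.43  0.76 -9.38]
held top z 0.1765 [545.26 190.98  25.  ] tool mm [-1.84  0.81 -9.5 ]
[-0.66  0.1   2.14] [0.5461 0.1928 0.167 ]
[-0.37  0.75  1.61] [0.5461 0.1928 0.167 ]
[ 0.3  -0.21  1.41] [0.5461 0.1928 0.167 ]
```

servo_tool(
  series="0.3 0.03 0 0 0; 0.3 0.06 0 0 0; 0.3 0.06 0 0 0; 0.3 0.06 0 0 0",
)

```text
time: 12.5
tool_pos: [0.5465, 0.1932, 0.167]
ee_rot: [-3.142, -0.0, 0.731]
wrist_force: [0.2, 0.4, -0.9]
width: 0.0493
```

```bash
cat > f.py <<'E'
from h import *
F=[]
for i in range(4):
    o=robot.get_obs();F.append(R_obs(o).T@o['wrist_force']);snapshot('side')
print('tool F',np.mean(F,0).round(2),o['tool_pos'].round(4),o['time'])
E
python3 f.py
```

```text
tool F [-0.05 -0.    1.34] [0.5465 0.1932 0.167 ] 12.65
```

servo_tool(
  series="0.3 0.03 0 0 0; 0.3 0.06 0 0 0; 0.3 0.06 0 0 0; 0.3 0.06 0 0 0",
)

```text
time: 13.03
tool_pos: [0.5469, 0.1935, 0.167]
ee_rot: [-3.142, 0.0, 0.731]
wrist_force: [-0.3, -0.8, -1.5]
width: 0.0489
```

```bash
python3 f.py; python3 meas.py|head -5
```

```text
tool F [-0.81  0.04  1.23] [0.5469 0.1935 0.167 ] 13.1833
[0.5469 0.1935 0.167 ] 0.04934918715806592
knob top z 0.1953 n916  upper top z 0.1764 n4199
knob world mm [547.78 193.53   9.7 ] tool mm [  0.68   0.6  -28.29]
upper world mm [546.39 192.36  25.6 ] tool mm [-1.13  0.54 -9.38]
held top z 0.1765 [546.01 191.76  25.04] tool mm [-1.81  0.73 -9.48]
```

servo_tool(
  series="0.3 0.02 0 0 0; 0.3 0.04 0 0 0; 0.3 0.04 0 0 0; 0.3 0.04 0 0 0",
)

```text
time: 13.62
tool_pos: [0.547, 0.1936, 0.167]
ee_rot: [-3.141, 0.001, 0.731]
wrist_force: [-1.9, -2.1, -0.2]
width: 0.049
```

```bash
python3 f.py
```

```text
tool F [-3.19  0.02  0.29] [0.547  0.1936 0.167 ] 13.7667
```

Contact with the slot's end at about 3 N, so the stem is home. I'll back off 0.5 mm and turn in about 22° steps. Each step compensates for the disc centre sitting about 1.6 mm behind the tool axis, with a force check after each.

servo_tool(
  series="0.3 -0.06 0 0 0; 0.3 -0.06 0 0 0; 0.3 -0.065 -0.014 0 -0.09; 0.3 -0.07 -0.03 0 -0.19; 0.3 -0.075 -0.044 0 -0.29; 0.3 -0.083 -0.058 0 -0.384; 0.3 -0.083 -0.058 0 -0.384; 0.3 -0.083 -0.058 0 -0.384",
)

```text
time: 14.48
tool_pos: [0.5466, 0.1941, 0.1669]
ee_rot: [3.141, -0.001, 1.113]
wrist_force: [-0.2, -1.3, -1.1]
width: 0.0489
```

```bash
python3 f.py; python3 meas.py|tail -4
```

```text
tool F [-0.27  0.22  1.59] [0.5465 0.194  0.167 ] 14.6333
held top z 0.1766 [546.39 191.59  25.03] tool mm [-2.24  0.96 -9.51]
slot dir 179.0 yaw 63.8
held slopes [ 0.0038  0.0014 -0.0095] 2300 sd 0.00064
upper slopes [0.002  0.0069 0.0021] 406 sd 0.00067
```

servo_tool(
  series="0.3 -0.006 -0.014 0 -0.1; 0.3 -0.012 -0.03 0 -0.2; 0.3 -0.018 -0.044 0 -0.3; 0.3 -0.023 -0.058 0 -0.384; 0.3 -0.023 -0.058 0 -0.384; 0.3 -0.023 -0.058 0 -0.384",
)

```text
time: 15.23
tool_pos: [0.5456, 0.194, 0.1671]
ee_rot: [3.141, -0.001, 1.496]
wrist_force: [-0.9, 0.2, -1.2]
width: 0.0492
```

```bash
python3 f.py
```

```text
tool F [ 0.49 -0.53  1.56] [0.5457 0.1939 0.1671] 15.3833
```

servo_tool(
  series="0.3 -0.006 -0.014 0 -0.1; 0.3 -0.012 -0.03 0 -0.2; 0.3 -0.012 -0.03 0 -0.2; 0.3 -0.012 -0.03 0 -0.2",
)

```text
time: 15.77
tool_pos: [0.5453, 0.1936, 0.167]
ee_rot: [-3.142, 0.0, 1.696]
wrist_force: [-0.9, -0.4, -1.3]
width: 0.0491
```

```bash
python3 f.py
```

```text
tool F [-0.51 -0.86  1.35] [0.5453 0.1936 0.167 ] 15.9167
```

servo_tool(
  series="0.3 0 -0.02 0 0; 0.3 -0.005 -0.035 0 -0.1; 0.3 -0.01 -0.05 0 -0.2; 0.3 -0.014 -0.066 0 -0.288; 0.3 -0.014 -0.066 0 -0.288; 0.3 -0.014 -0.066 0 -0.288",
)

```text
time: 16.47
tool_pos: [0.5449, 0.1934, 0.1671]
ee_rot: [3.141, 0.0, 1.984]
wrist_force: [-0.1, 0.6, -1.4]
width: 0.0489
```

```bash
python3 f.py
```

```text
tool F [-0.2   0.52  1.42] [0.5448 0.1935 0.1671] 16.6167
```

servo_tool(
  series="0.3 -0.005 -0.015 0 -0.1; 0.3 -0.01 -0.03 0 -0.2; 0.3 -0.014 -0.046 0 -0.288; 0.3 -0.014 -0.046 0 -0.288; 0.3 -0.014 -0.046 0 -0.288",
)

```text
time: 17.08
tool_pos: [0.5444, 0.1932, 0.167]
ee_rot: [3.141, 0.0, 2.272]
wrist_force: [0.6, -0.1, -1.4]
width: 0.0489
```

```bash
python3 f.py; python3 meas.py; python3 - <<'E'
from h import *
z=np.load('/tmp/w.npz',allow_pickle=True);save('w6.png',z['im'],3,(150,110,360,290))
E
```

```text
tool F [0.05 0.03 1.37] [0.5443 0.1932 0.167 ] 17.2333
[0.5444 0.1932 0.167 ] 0.0494321921825151
knob top z 0.1952 n966  upper top z 0.1764 n4475
knob world mm [543.45 193.98   9.79] tool mm [  1.22  -0.18 -28.12]
upper world mm [545.12 192.19  26.66] tool mm [-1.23 -0.07 -9.37]
held top z 0.1765 [546.69 190.89  25.16] tool mm [-3.24  0.3  -9.5 ]
slot dir 152.8 yaw 130.3
held slopes [ 0.0033  0.0018 -0.0095] 2318 sd 0.00063
upper slopes [-0.0156 -0.0087  0.0023] 403 sd 0.00066
```

View pics/w6.png

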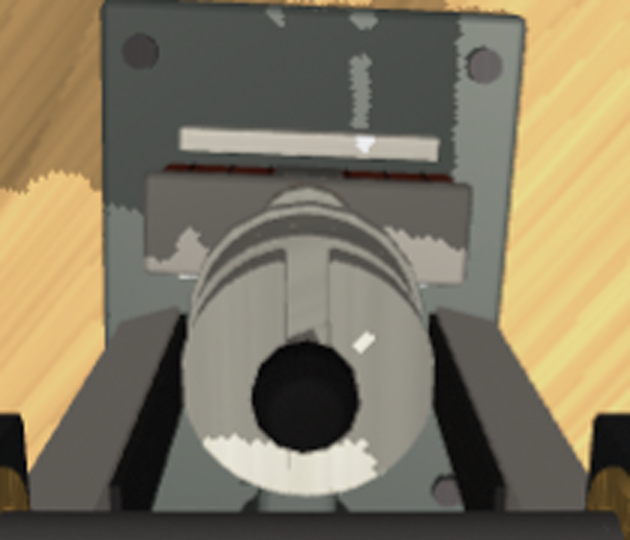

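The slot now points to the front (130°), with the stem at the inner end of it. I'll feel for the slot's end again to re-centre, then lower.

servo_tool(
  series="0.3 0.03 0 0 0; 0.3 0.06 0 0 0; 0.3 0.06 0 0 0; 0.3 0.06 0 0 0",
)

```text
time: 17.67
tool_pos: [0.5439, 0.1937, 0.167]
ee_rot: [3.141, -0.0, 2.275]
wrist_force: [-0.9, -0.5, -1.8]
width: 0.0491
```

```bash
python3 f.py
```

```text
tool F [ 0.08 -0.16  1.51] [0.5439 0.1936 0.167 ] 17.8167
```

servo_tool(
  series="0.3 0.02 0 0 0; 0.3 0.04 0 0 0; 0.3 0.04 0 0 0; 0.3 0.04 0 0 0",
)

```text
time: 18.2
tool_pos: [0.5437, 0.194, 0.167]
ee_rot: [3.141, -0.0, 2.275]
wrist_force: [-0.1, 0.9, -1.0]
width: 0.0488
```

```bash
python3 f.py
```

```text
tool F [-0.29  0.15  0.95] [0.5437 0.1939 0.167 ] 18.35
```

servo_tool(
  series="0.3 0.02 0 0 0; 0.3 0.04 0 0 0; 0.3 0.04 0 0 0; 0.3 0.04 0 0 0",
)

```text
time: 18.73
tool_pos: [0.5434, 0.1942, 0.167]
ee_rot: [3.142, -0.0, 2.275]
wrist_force: [0.1, 1.0, -1.0]
width: 0.0494
```

```bash
python3 f.py
```

```text
tool F [0.37 0.07 1.5 ] [0.5434 0.1942 0.167 ] 18.8833
```

servo_tool(
  series="0.3 0.015 0 0 0; 0.3 0.03 0 0 0; 0.3 0.03 0 0 0; 0.3 0.03 0 0 0",
)

```text
time: 19.27
tool_pos: [0.5433, 0.1944, 0.167]
ee_rot: [3.141, 0.0, 2.275]
wrist_force: [1.0, 0.0, -1.8]
width: 0.0492
```

```bash
python3 f.py
```

```text
tool F [-0.71  0.33  1.76] [0.5433 0.1943 0.167 ] 19.4167
```

servo_tool(
  series="0.3 0.02 0 0 0; 0.3 0.04 0 0 0; 0.3 0.04 0 0 0; 0.3 0.04 0 0 0",
)

```text
time: 19.8
tool_pos: [0.5433, 0.1944, 0.167]
ee_rot: [3.141, 0.001, 2.274]
wrist_force: [1.9, -2.2, -2.1]
width: 0.0491
```

```bash
python3 f.py
```

```text
tool F [-2.49  0.11  2.09] [0.5433 0.1944 0.1671] 19.95
```

servo_tool(
  series="0.3 -0.09 0 0 0; 0.3 -0.09 0 0 0; 0.3 -0.09 0 0.04 0; 0.3 -0.09 0 0.08 0; 0.3 -0.09 0 0.1 0; 0.3 -0.09 0 0.1 0; 0.3 -0.09 0 0.1 0",
)

```text
time: 20.58
tool_pos: [0.5433, 0.1944, 0.1659]
ee_rot: [-3.142, -0.001, 2.275]
wrist_force: [-0.2, 0.5, -1.0]
width: 0.0492
```

```bash
python3 f.py
```

```text
tool F [ 0.16 -0.01  1.13] [0.5433 0.1943 0.1659] 20.7333
```

servo_tool(
  series="0.3 0 0 0.02 0; 0.3 0 0 0.04 0; 0.3 0 0 0.04 0; 0.3 0 0 0.04 0",
)

```text
time: 21.12
tool_pos: [0.5435, 0.1941, 0.1656]
ee_rot: [-3.142, -0.0, 2.275]
wrist_force: [0.2, 0.3, -1.5]
width: 0.049
```

```bash
python3 f.py
```

```text
tool F [-0.07  0.    1.63] [0.5436 0.1941 0.1656] 21.2667
```

servo_tool(
  series="0.3 -0.03 0 0.02 0; 0.3 -0.03 0 0.04 0; 0.3 -0.03 0 0.04 0; 0.3 -0.03 0 0.04 0",
)

```text
time: 21.65
tool_pos: [0.5438, 0.1939, 0.1655]
ee_rot: [3.141, 0.0, 2.275]
wrist_force: [-1.2, -0.3, -0.5]
width: 0.0491
```

```bash
python3 f.py
```

```text
tool F [ 0.21 -0.22  0.37] [0.5438 0.1938 0.1654] 21.8
```

servo_tool(
  series="0.3 0 0 0.015 0; 0.3 0 0 0.03 0; 0.3 0 0 0.03 0; 0.3 0 0 0.03 0",
)

```text
time: 22.18
tool_pos: [0.5438, 0.1939, 0.1654]
ee_rot: [3.141, 0.0, 2.275]
wrist_force: [-1.5, -0.7, 1.9]
width: 0.0489
```

```bash
python3 f.py
```

```text
tool F [ 0.05 -1.42 -2.63] [0.5438 0.1939 0.1654] 22.3333
```

Disc is touching the upper weight lightly (about 4 N net). Relieving slightly, then opening.

servo_tool(
  series="0.3 0 0 -0.02 0; 0.3 0 0 -0.02 0; -0.3 0 0 -0.02 0; -0.3 0 0 -0.02 0; -0.3 0 0 -0.02 0; -0.3 0 0 -0.02 0; -0.3 0 0 -0.02 0",
)

```text
time: 22.97
tool_pos: [0.5437, 0.1938, 0.1647]
ee_rot: [-3.141, -0.0, 2.275]
wrist_force: [-0.9, 0.2, -0.8]
width: 0.061
```

servo_tool(
  series="-0.3 0 0 -0.5 0; -0.3 0 0 -2 0; -0.3 0 0 -5 0; -0.3 0 0 -8 0; -0.3 0 0 -11 0; -0.3 0 0 -11 0; -0.3 -8 0 -11 0; -0.3 -8 0 -11 0; -0.3 -8 0 -11 0; -0.3 -8 0 -11 0",
)

```text
time: 23.8
tool_pos: [0.5961, 0.1314, 0.2738]
ee_rot: [-3.14, -0.001, 2.272]
wrist_force: [-0.5, 0.1, -0.1]
width: 0.0608
```

```bash
python3 - <<'E'
from h import *
from meas import fitc
o=robot.get_obs();im,d=snapshot('wrist');c=cam('wrist',o);np.savez('/tmp/w7.npz',im=im,d=d,o=o)
e=proj(c,[.5455,.1914,.175])[0].astype(int);print(e,o['tool_pos'])
x0,y0=max(e[0]-70,0),max(e[1]-55,0);save('w7.png',im,5,(x0,y0,x0+140,y0+110));print(x0,y0)
v,u=np.mgrid[0:384,0:512];W=withdepth(c,np.c_[u.ravel(),v.ravel()],d).reshape(384,512,3)
g=cv2.cvtColor(im,cv2.COLOR_RGB2HSV);near=np.hypot(W[...,0]-.5455,W[...,1]-.1914)
kn=(d>0)&(g[...,2]<70)&(near<.016)&(W[...,2]>.19)&(W[...,2]<.21)
ut=(d>0)&(g[...,1]<60)&(g[...,2]>95)&(near<.03)&(W[...,2]>.168)&(W[...,2]<.185)
for m,r in ((kn,10),(ut,25)):
    z=np.median(W[m][:,2]);cs=max(cv2.findContours(m.astype(np.uint8),0,1)[0],key=len)[:,0]
    print(z.round(4),m.sum(),fitc(onplane(c,cs,z)[:,:2],r).round(2))
A=np.c_[W[ut][:,:2]-[.5455,.1914],np.ones(ut.sum())];print('tilt',np.linalg.lstsq(A,W[ut][:,2],rcond=None)[0].round(4))
E
```

```text
[252  98] [0.59614872 0.13135894 0.27376295]
182 43
0.1952 430 [545.51 191.31   9.09]
0.1749 2066 [546.47 191.5   24.94]
tilt [-1.000e-04 -4.000e-04  1.749e-01]
```

View pics/w7.png

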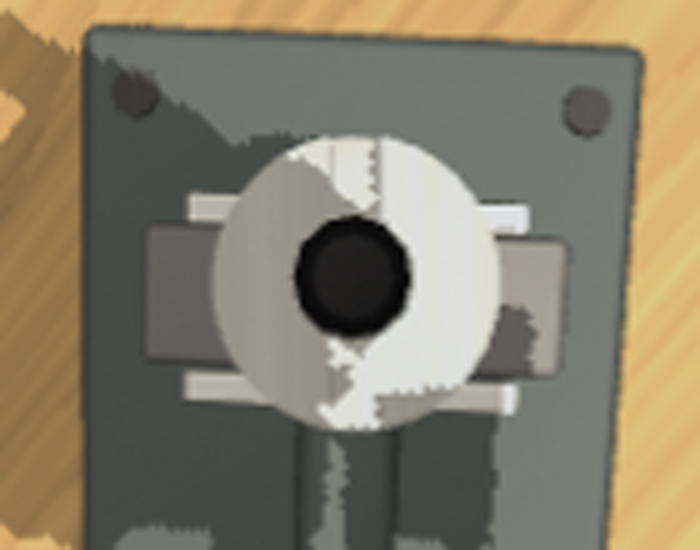

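Final view: the weight lies flat, top at z=0.1749 (10.0 mm above the old top), tilt about 0. Its slot points to the front (crop (357,170)), and the knob at (353,275) has not changed height. The centre offset measures about 1 mm and the gripper is clear, so I'm handing in.

```bash
python3 -c "
from bench import robot
print(robot.close_job(), robot.get_obs()['time'])"
```

```text
the job is handed in; nothing more can be done
the job is handed in; nothing more can be done
```

The third weight is on the hanger, lying flat on the other two and released, with its slot pointing to the front of the press. I handed the job in just after 23.8 s of the 67 s; the interface gives no verdict.

I picked the large slotted disc from the tray and slid it in under the knob from the press's right side until the slot's end touched the stem at about 3 N. I then turned it about 88° clear of the weight below, felt for the stem once more, lowered it to a light contact of about 4 N and let go.

**Last checks** (wrist camera):
- **Height:** its top is 10.0 mm above the upper weight's earlier top, with no measurable tilt.
- **Centring:** it sits about 1 mm off the stem's axis, against a limit of 2.2 mm. The camera is only good to about that level.
- **Slot direction:** about 130° in the world frame, so roughly 115° from the upper weight's slot. I never saw the lower slot directly. From its stated range (40 to 69° left of the column), it should be at least 110° away.
- **Hanger:** the knob's height did not change.
- **Two lower weights:** once covered they could not be seen well enough to re-measure. No side force above about 3 N showed in the checks between moves.

**Disagreement:** the camera and the joint readings differed by 1 to 3 mm on where the disc sat in the fingers. I relied on camera measurements relative to the hanger and on contact force instead.

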